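# Tip two beads into the round earring dish

### The arm

A 6-joint arm with a two-finger parallel gripper is mounted at the origin on the work surface. World frame = base frame: x ahead of the robot, y to its left, z up, the work surface at z = 0. Lengths are in mm, angles in rad, forces in N, time in s.
With the tool pointing down it reaches from about 350 to 775 mm from the base axis. Payload 7.3 kg.
Tool frame: the origin (TCP) lies at the very end of the fingers, on their centre line; the grasp point (between the pads) lies 19 mm behind it; z points along the fingers, y is the line along which they close (so a half turn about z gives the same grasp; the last joint's range is limited). The gripper opens to 92 mm and grips with 3 to 60 N. Pads are 19 mm wide; open, the fingers measure 130 mm over their backs; the gripper's body (75 mm by 190 mm) begins 47 mm behind the grasp point.
Start: joints at [-1.261, 0.342, 1.524, -0, 1.275, -0.146], TCP at [231.119, -471.412, 226.741] pointing down, gripper open.
Joint ranges: [-2.53, 2.53], [-0.77, 2.02], [0.04, 2.7], [-1, 4.14], [0.28, 2.66], [-3.11, 3.11]. Speed limits (rad/s): [2.57, 2.57, 3.14, 3.14, 3.14, 3.14].

### API

Orientations are given as a unit quaternion [w, x, y, z].
In Python, from bench import * gives the robot as it stands.
- The arm moves only by the tool arm_command, never from a script. Its argument "deltas" is a list of rows, each an object of numbers: "dx", "dy", "dz": the shift along the tool's x, y, z in m; "rx", "ry", "rz": the turn, a rotation vector about the tool's x, y, z in degrees; "fingers": the closure, from 0 (fully open) to 1 (shut). A call has 1 to 20 rows; each row shifts and turns the commanded pose from where the row before left it, along the tool's axes as they then stand; what a row does not reach is not made up. A row lasts 1/8 s, in which the tool goes at most 62.5 mm and 10.7 degrees, less where a joint would pass 70% of its speed; a pose out of reach is approached as far as the arm can. A call with a gripper value outside its range is refused whole. The fingers move at their own pace and stop on an object; "force" is the grip in N (left out, the last holds). Time passes only in rows, so rows that do not move let the fingers close. It gives the time, the measured TCP pose, the force, the opening and the grip force at its end, in the units of the state.
- sense(): the state, without advancing time (a new reading comes with each control period).
- grab_frame(name): name is "scene" or "top"; returns the picture (480x640x3 uint8, red, green, blue); there is no depth.
- camera_params(name): a dict with "mtx" (3x3 intrinsics, pixels), "xyz" and "attitude" of the camera in the world. Camera axes: x right, y down, z forward; pixel columns grow to the right and rows downward; lengths in mm; the calibration is good to about 2 mm. A picture is of the moment at which its call begins. camera_params takes no time and is no camera call.
- job_done(): hands the job in; it is judged then, once.
Trained networks look in the newest picture that a camera, given by its name, has taken for a name from the list of things; names that differ only in an ending like _2 or _b are one class to them, and where a whole thing is asked for, a point or a joint stands for the part that bears it (a point fixed in the world has none). Each returns a list of dicts, best first, with "conf" (0 to 1); they miss things now and then, are a little off and sometimes report something else, mostly with a low value. They report only what shows in the picture. A call takes as long as a camera call.
- look_for(camera, thing): "bbox" ([left, top, width, height] in pixels, round what is visible of it).
- outline_of(camera, thing): "pixels" (480x640 bool, what is visible of it) and "bbox" ([left, top, width, height] in pixels, round what is visible of it).
- tip_of(camera, thing): "pixel" ([column, row] in pixels: a listed point, or the origin of a listed thing).
The state is a dict: "time_s": time; "joint_pos": joint angles; "joint_vel": joint speeds; "tau": joint torques, N m; "eef_pos": TCP position; "orientation": TCP orientation; "ft_force": force on the tool from outside, world axes, zero at the start; "moment": the same for the moment, N m; "opening": finger opening in mm; "grasp_force": force on a finger pad.
Only numpy, scipy, OpenCV 4.12 (cv2) and the standard library are available. Lean on these libraries where they do the work, as an engineer would, in place of code of your own. Each camera call takes 0.05 s, during which the arm holds its last target. There are 200 camera calls.

### The job

Pick up the narrow steel cup and, holding it low over the round earring dish, tilt it little by little so that its beads roll over the lip one at a time; stop when exactly two have dropped into the dish. Then stand the cup upright on the console again with the third bead still in it, leaving the round dish where it is.

Things in the scene. Friction and masses are not known exactly. Their poses are not given: they have to be found in the camera images.
- cup: Narrow flat-sided steel cup, 120 to 190 g, loose: 100 mm long (x), 34 wide (y; walls 3), 50 high (40 near the lip). Origin: underside below the floor's lowest point; z up. Low pouring lip at x = +42, 24 mm up, at first towards the robot; closed end at x = -57. Floor inside: an arc, radius 60, lowest 6 mm up; beads lie in single file. Grip from above across its sides at mid-length, 28 mm up.
- dish: Round white ceramic earring dish (bowl), 110 mm across the rim, 32 mm high, wall 4 mm, 250 g, loose on the console, to the left or the right of the cup; origin at the centre of its underside, z up. (The other earring dish, on the other side, is square and is not to be used.)
- bead_a_center (a point): polished solid steel bead, a plain ball 24 mm across, 57 g (0.56 N); this point is its centre. At the start the one nearest the lip in the cup; it rolls out when the cup is tilted lip-down to about 22 to 27 degrees.
- bead_b_center (a point): polished solid steel bead, a plain ball 24 mm across, 57 g (0.56 N); this point is its centre. At the start the middle one in the cup; it rolls out at about 32 to 38 degrees of tilt.
- bead_c_center (a point): polished solid steel bead, a plain ball 24 mm across, 57 g (0.56 N); this point is its centre. At the start the one nearest the closed end of the cup; it would roll out at about 44 to 48 degrees of tilt.

How it is judged:
By the outcome, as a careful person would: the job done as asked, in the order asked, and still so for the second after the job is handed in, with the robot touching nothing.
It also fails if it takes over 70 s, if anything falls off the work surface, if the arm or the gripper's body presses on something with over 40 N, if the wrist force passes 120 N, or if a joint passes its speed limit or range.

## Working session

There is one attempt and no reset: what is moved stays moved. The work goes in short steps, Python scripts to look and compute and a tool call to move; the robot and the scene stay as the last step left them, time stands still between calls to the robot, and variables do not carry over. Pictures are saved under pics/ and viewed, at most 10 in all, crops included, and the job is handed in when it is done.

Besides the shell and the picture viewer there is one more tool, called after "Request:" as name(argument=value, ...), one argument or row to a line, values as JSON. arm_command: Moves the arm, as the interface text tells. Its arguments: {"type":"object","properties":{"deltas":{"type":"array","items":{"type":"object","properties":{"dx":{"type":"number"},"dy":{"type":"number"},"dz":{"type":"number"},"rx":{"type":"number"},"ry":{"type":"number"},"rz":{"type":"number"},"fingers":{"type":"number"}}}},"force":{"type":"number"}},"required":["deltas"]}

```bash
mkdir -p pics; ls; cat > h.py <<'E'
from bench import *
import numpy as np, cv2
from scipy.spatial.transform import Rotation as R
def cam(n):
    p=camera_params(n); q=p["attitude"]; return np.array(p["mtx"]),np.array(p["xyz"]),R.from_quat([q[1],q[2],q[3],q[0]]).as_matrix()
def onz(n,px,z):
    K,t,M=cam(n); d=M@np.linalg.solve(K,[px[0],px[1],1]); return t+d*(z-t[2])/d[2]
def proj(n,P):
    K,t,M=cam(n); c=K@(M.T@(np.array(P)-t)); return c[:2]/c[2]
def save(n,f): cv2.imwrite("pics/"+f,grab_frame(n)[:,:,::-1])
E
python3 - <<'E'
from h import *
for n in("scene","top"):
    save(n,n+"0.png"); print(n,camera_params(n))
    for t in("cup","dish","bead_a_center"):
        print(t,[(x["pixel"],x["conf"]) for x in tip_of(n,t)],[(x["bbox"],x["conf"]) for x in look_for(n,t)])
s=sense();print(s)
E
```

```text
pics
scene {'mtx': array([[439.32485943,   0.        , 313.67680904],
       [  0.        , 439.32485943, 242.07026814],
       [  0.        ,   0.        ,   1.        ]]), 'xyz': array([811.32399822, 436.8279204 , 468.08939311]), 'attitude': array([-0.11521522,  0.23203974,  0.87307743, -0.41306031])}
cup [([355.8, 253.9], 0.9), ([363.4, 236.7], 0.45)] [([325.6, 222.1, 52.5, 56.6], 0.71)]
dish [([373.0, 370.3], 0.73)] [([328.7, 322.6, 91.2, 75.4], 0.82)]
bead_a_center [([363.3, 237.5], 0.47)] [([357.7, 231.8, 3.4, 8.0], 0.47)]
top {'mtx': array([[579.11867806,   0.        , 317.41503559],
       [  0.        , 579.11867806, 246.08726864],
       [  0.        ,   0.        ,   1.        ]]), 'xyz': array([412.67815023,  35.81273658, 797.4170021 ]), 'attitude': array([ 0.07331184, -0.67234738,  0.73203218, -0.08187349])}
cup [([331.5, 322.9], 0.83)] [([304.4, 275.3, 55.3, 81.3], 0.56)]
dish [([192.0, 264.4], 0.77)] [([146.2, 219.2, 82.5, 83.2], 0.9)]
bead_a_center [([344.6, 338.5], 0.67)] [([333.5, 327.8, 19.3, 18.1], 0.74)]
{'time_s': 0.7, 'joint_pos': array([-1.26101228e+00,  3.42022174e-01,  1.52414207e+00, -6.65187398e-06,
        1.27541091e+00, -1.45985740e-01]), 'joint_vel': array([-1.02654323e-05, -1.00673611e-03, -1.47448944e-03, -5.11103535e-04,
       -2.18985141e-04,  2.63697797e-04]), 'tau': array([-1.47192304e-04, -4.31021941e+01, -2.44442314e+01,  7.18033570e-02,
        4.82176873e-02, -3.06538496e-06]), 'eef_pos': array([ 231.10418763, -471.39287778,  226.71428009]), 'orientation': array([ 8.97911952e-06,  9.74146195e-01,  2.25918551e-01, -2.45556943e-06]), 'ft_force': array([-0.20786273,  0.21633348, -0.18102902]), 'moment': array([-0.02126517,  0.09555387, -0.00691774]), 'grasp_force': 0.0, 'opening': 91.4588913268084}
```

View pics/top0.png

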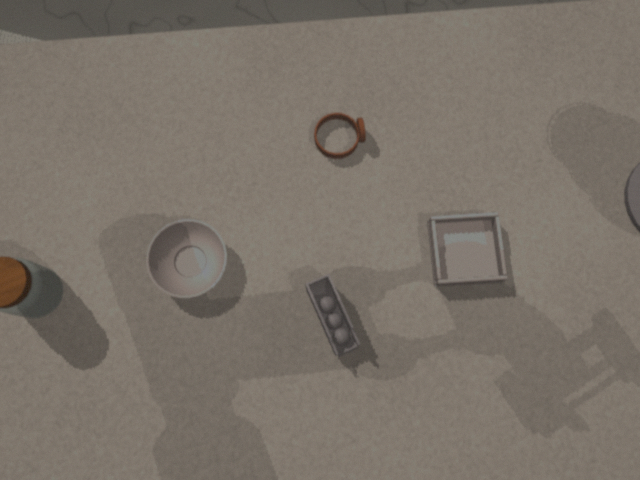

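View pics/scene0.png

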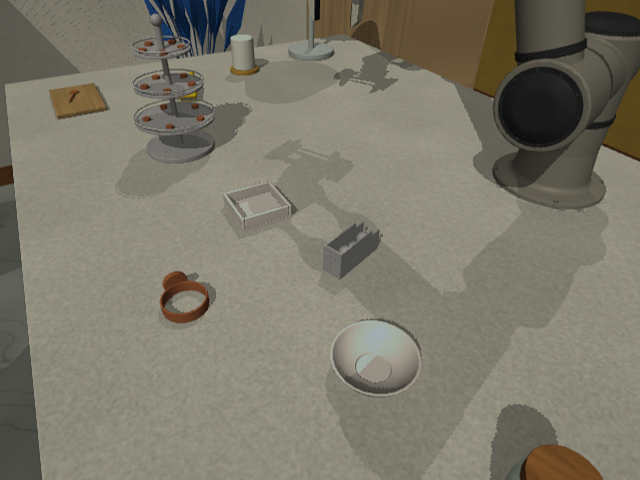

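Top: round dish at about (188,260), square dish at (468,248), cup with three beads from (319,280) (closed) to (347,352) (lip, towards robot). The scene view agrees, with the lip end towards the base.

```bash
python3 - <<'E'
from h import *
print("dish", onz("top",(192,264.4),0), onz("scene",(373,370.3),0))
print("cup", onz("top",(331.5,322.9),0), onz("scene",(355.8,253.9),0))
for i in "abc":
    print(i,[(onz("top",x["pixel"],20).round(1),x["conf"],np.round(x["pixel"])) for x in tip_of("top","bead_%s_center"%i)])
for n in("top","scene"):
    o=outline_of(n,"dish")[0]["pixels"].astype(np.uint8); c,_=cv2.findContours(o,0,1); e=cv2.fitEllipse(max(c,key=len)); print("rim",n,e,onz(n,e[0],32))
o=outline_of("top","cup")[0]["pixels"].astype(np.uint8); ys,xs=np.nonzero(o)
r=cv2.minAreaRect(np.c_[xs,ys].astype(np.float32)); print(r,[onz("top",p,45).round(1) for p in cv2.boxPoints(r)])
E
python3 - <<'E'
import cv2
a=cv2.imread('pics/top0.png')[260:380,270:400]; b=cv2.imread('pics/scene0.png')[205:295,305:405]
import numpy as np
cv2.imwrite('pics/c.png',np.hstack([cv2.resize(a,(390,360),interpolation=2),cv2.resize(b,(400,360),interpolation=2)]))
E
```

```text
dish [579.01422939 195.64245093   0.        ] [582.31959167 196.85471089   0.        ]
cup [481.23851358   8.37042792   0.        ] [ 4.75748284e+02  2.60223872e+00 -5.68434189e-14]
a [(array([457.5,  -6.4,  20. ]), 0.67, array([345., 338.]))]
b [(array([479.5,   6.2,  20. ]), 0.7, array([334., 323.]))]
c [(array([502.,  15.,  20.]), 0.6, array([326., 306.]))]
rim top ((185.9750518798828, 258.52667236328125), (76.4334945678711, 80.89016723632812), 59.508846282958984) [581.07919282 197.00432695  32.        ]
rim scene ((375.0259094238281, 358.5608215332031), (74.63286590576172, 91.27191925048828), 105.96660614013672) [586.28163465 201.23899412  32.        ]
((332.2216796875, 315.12371826171875), (81.83690643310547, 28.937366485595703), 66.03751373291016) [array([531.7,  43.4,  45. ]), array([544.4,   7.4,  45. ]), array([443.9, -26.4,  45. ]), array([432. ,   8.8,  45. ])]
```

View pics/c.png

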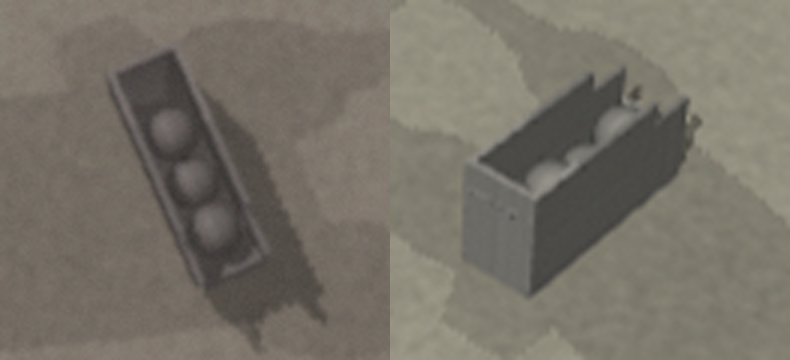

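```bash
python3 - <<'E'
from h import *
a=onz("top",(318,279.8),50); b=onz("top",(348,349.5),40); l=[onz("top",(306.7,284),50),onz("top",(329.3,275.7),50)]
print(a,b,np.linalg.norm(a-b),np.linalg.norm(l[0]-l[1]))
d=(b-a)[:2]; print("lip dir deg",np.degrees(np.arctan2(d[1],d[0])), "origin",a[:2]+d*57/100, "mid",(a+b)[:2]/2)
# scene view check: closed end top corners crop scale 4 -> px
p=[np.array((305+470/4,205+163/4)),np.array((305+533/4,205+198/4))]
q=[onz("scene",x,50) for x in p]; print(q,(q[0]+q[1])/2)
q=[onz("scene",(305+686/4,205+98/4),40),onz("scene",(305+622/4,205+70/4),40)]; print(q)
print(sense()["orientation"])
E
```

```text
[534.20661716  22.58889347  50.        ] [442.01208275  -8.35894347  40.        ] 97.76298270518559 31.4822260643894
lip dir deg -161.44414141417212 origin [481.65573255   4.94862642] mid [488.10934996   7.114975  ]
[array([414.00695611,  82.54120349,  50.        ]), array([407.25301824, 109.30463197,  50.        ])] [410.62998718  95.92291773  50.        ]
[array([301.29856729,  85.25188192,  40.        ]), array([310.15246706,  58.71271892,  40.        ])]
[5.74717029e-05 9.74141699e-01 2.25937928e-01 1.66192098e-06]
```

Cup: origin about (481.5, 5), lip heading −161.4°; dish (582,198). With this yaw the lip also points at the base when it is over the dish, so no turning is needed. I first test the tilt over the dish with an empty hand (wrist range).

Request:
arm_command(
  deltas=[
    {"rz":7.5},
    {"dx":0.0335,"dy":-0.029},
    {"dx":0.0335,"dy":-0.029},
    {"dx":0.0335,"dy":-0.029},
    {"dx":0.0335,"dy":-0.029},
    {"dx":0.0335,"dy":-0.029},
    {"dx":0.0335,"dy":-0.029},
    {"dx":0.0335,"dy":-0.029},
    {"dx":0.0335,"dy":-0.029},
    {"dx":0.0335,"dy":-0.029},
    {"dx":0.0335,"dy":-0.029},
    {"dx":0.0335,"dy":-0.029},
    {"dx":0.0335,"dy":-0.029},
    {"dx":0.0335,"dy":-0.029},
    {"dx":0.0335,"dy":-0.029},
    {"dx":0.0335,"dy":-0.029},
    {"dx":0.0335,"dy":-0.029},
    {"dx":0.0335,"dy":-0.029},
    {"dx":0.0335,"dy":-0.029},
    {},
  ],
)

```text
validation failed for argument at $.de...
```

Request:
arm_command(
  deltas=[
    {"dz":0.03},
    {"dz":0.04},
    {"dz":0.04},
    {"ry":9,"dx":0.0},
    {"ry":9},
    {"ry":9},
    {"ry":9},
    {"ry":4},
    {},
  ],
)

```text
validation failed for argument at $.de...
```

```bash
python3 - <<'E'
from h import *
s=sense(); print(s["joint_pos"].round(3),s["eef_pos"],R.from_quat(np.roll(s["orientation"],-1)).as_matrix().round(3))
E
```

```text
[-1.261  0.342  1.524 -0.     1.275 -0.146] [ 231.11577438 -471.41590496  226.75225628] [[ 0.898  0.44   0.   ]
 [ 0.44  -0.898 -0.   ]
 [-0.     0.    -1.   ]]
```

Request:
arm_command(
  deltas=[
    {"rz":7.5},
  ],
)

```text
validation failed for argument at $.de...
```

Request:
arm_command(
  deltas=[
    {"dx":0,"dy":0,"dz":0,"rx":0,"ry":0,"rz":7.5,"fingers":0},
  ],
)

```text
time_s: 1.12
eef_pos: [231.1, -471.4, 226.7]
orientation: [0.0, 0.987, 0.16, 0.0]
ft_force: [-0.2, 0.2, -0.5]
opening: 91.9
grasp_force: 0.0
```

Request:
arm_command(
  deltas=[
    {"dx":0.03,"dy":-0.026,"dz":0,"rx":0,"ry":0,"rz":0,"fingers":0},
    {"dx":0.043,"dy":-0.0373,"dz":0,"rx":0,"ry":0,"rz":0,"fingers":0},
    {"dx":0.043,"dy":-0.0373,"dz":0,"rx":0,"ry":0,"rz":0,"fingers":0},
    {"dx":0.043,"dy":-0.0373,"dz":0,"rx":0,"ry":0,"rz":0,"fingers":0},
    {"dx":0.043,"dy":-0.0373,"dz":0,"rx":0,"ry":0,"rz":0,"fingers":0},
    {"dx":0.043,"dy":-0.0373,"dz":0,"rx":0,"ry":0,"rz":0,"fingers":0},
    {"dx":0.043,"dy":-0.0373,"dz":0,"rx":0,"ry":0,"rz":0,"fingers":0},
    {"dx":0.043,"dy":-0.0373,"dz":0,"rx":0,"ry":0,"rz":0,"fingers":0},
    {"dx":0.043,"dy":-0.0373,"dz":0,"rx":0,"ry":0,"rz":0,"fingers":0},
    {"dx":0.043,"dy":-0.0373,"dz":0,"rx":0,"ry":0,"rz":0,"fingers":0},
    {"dx":0.043,"dy":-0.0373,"dz":0,"rx":0,"ry":0,"rz":0,"fingers":0},
    {"dx":0.043,"dy":-0.0373,"dz":0,"rx":0,"ry":0,"rz":0,"fingers":0},
    {"dx":0.043,"dy":-0.0373,"dz":0,"rx":0,"ry":0,"rz":0,"fingers":0},
    {"dx":0.043,"dy":-0.0373,"dz":0.03,"rx":0,"ry":0,"rz":0,"fingers":0},
    {"dx":0.03,"dy":-0.026,"dz":0.045,"rx":0,"ry":0,"rz":0,"fingers":0},
    {"dx":0,"dy":0,"dz":0.02,"rx":0,"ry":9,"rz":0,"fingers":0},
    {"dx":0,"dy":0,"dz":0,"rx":0,"ry":9,"rz":0,"fingers":0},
    {"dx":0,"dy":0,"dz":0,"rx":0,"ry":9,"rz":0,"fingers":0},
    {"dx":0,"dy":0,"dz":0,"rx":0,"ry":9,"rz":0,"fingers":0},
    {"dx":0,"dy":0,"dz":0,"rx":0,"ry":3,"rz":0,"fingers":0},
  ],
)

```text
time_s: 3.62
eef_pos: [648.4, 232.8, 145.0]
orientation: [-0.057, 0.938, 0.156, 0.305]
ft_force: [0.7, -0.5, 0.6]
opening: 92.0
grasp_force: 0.0
```

```bash
python3 - <<'E'
from h import *
s=sense(); print(s["joint_pos"].round(3),s["eef_pos"],R.from_quat(np.roll(s["orientation"],-1)).as_matrix().round(3))
E
```

```text
[0.19  0.467 1.778 0.334 0.286 1.14 ] [648.41718003 232.81162753 144.99174253] [[ 0.765  0.327  0.555]
 [ 0.258 -0.945  0.201]
 [ 0.59  -0.011 -0.807]]
```

Lip-towards-robot tilt is stopped by joint 5 (0.286) at 36°, so I'll turn the cup half round in the air (lip outward). Now to the cup.

Request:
arm_command(
  deltas=[
    {"dx":0,"dy":0,"dz":0,"rx":0,"ry":-9,"rz":0,"fingers":0},
    {"dx":0,"dy":0,"dz":0,"rx":0,"ry":-9,"rz":0,"fingers":0},
    {"dx":0,"dy":0,"dz":0,"rx":0,"ry":-9,"rz":0,"fingers":0},
    {"dx":0,"dy":0,"dz":0,"rx":0,"ry":-9,"rz":0,"fingers":0},
    {"dx":-0.02,"dy":0.0145,"dz":0,"rx":0,"ry":0,"rz":0,"fingers":0},
    {"dx":-0.0376,"dy":0.0271,"dz":0,"rx":0,"ry":0,"rz":0,"fingers":0},
    {"dx":-0.0376,"dy":0.0271,"dz":0,"rx":0,"ry":0,"rz":0,"fingers":0},
    {"dx":-0.0376,"dy":0.0271,"dz":0,"rx":0,"ry":0,"rz":0,"fingers":0},
    {"dx":-0.0376,"dy":0.0271,"dz":0,"rx":0,"ry":0,"rz":0,"fingers":0},
    {"dx":-0.0376,"dy":0.0271,"dz":0,"rx":0,"ry":0,"rz":0,"fingers":0},
    {"dx":-0.02,"dy":0.0145,"dz":0,"rx":0,"ry":0,"rz":0,"fingers":0},
    {"dx":0,"dy":0,"dz":0,"rx":0,"ry":0,"rz":0,"fingers":0},
    {"dx":0,"dy":0,"dz":0,"rx":0,"ry":0,"rz":0,"fingers":0},
  ],
)

```text
time_s: 5.25
eef_pos: [492.2, 3.8, 144.8]
orientation: [-0.005, 0.986, 0.165, 0.007]
ft_force: [0.2, 0.5, -1.0]
opening: 92.0
grasp_force: 0.0
```

```bash
cat >> h.py <<'E'
def st():
    s=sense(); M=R.from_quat(np.roll(s["orientation"],-1)).as_matrix(); print(s["time_s"],s["joint_pos"].round(3),s["eef_pos"].round(1),"\n",M.round(3),s["opening"],s["grasp_force"]); return s,M
def to(P):  # tool-frame shift to world point
    s,M=st(); print("shift",(M.T@(np.array(P)-s["eef_pos"])).round(1))
E
python3 - <<'E'
from h import *
to((486.5,7,9)); save("top","t1.png")
E
```

```text
5.25 [-0.157  0.363  1.742  0.016  1.028  1.074] [492.2   3.8 144.8] 
 [[ 0.946  0.325  0.011]
 [ 0.325 -0.946  0.012]
 [ 0.015 -0.008 -1.   ]] 91.98882779056245 0.0
shift [ -6.3  -3.8 135.8]
```

View pics/t1.png

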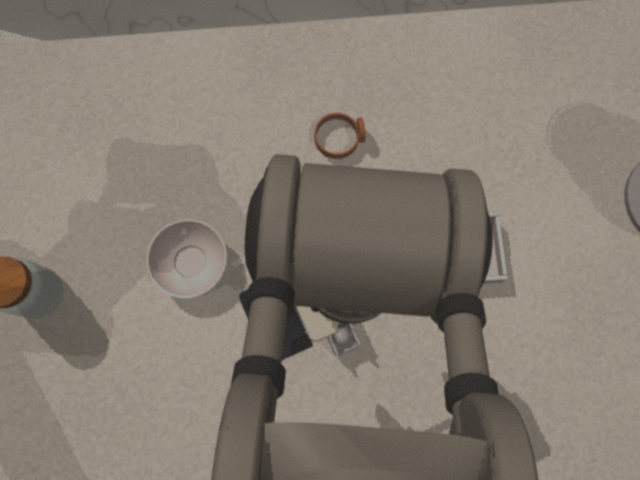

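The top view is blocked by the wrist, only lip end at (343,340) visible. Descend and grip with small corrections.

Request:
arm_command(
  deltas=[
    {"dx":-0.0063,"dy":-0.0038,"dz":0.02,"rx":-0.5,"ry":-0.8,"rz":0.4,"fingers":0},
    {"dx":0,"dy":0,"dz":0.03,"rx":0,"ry":0,"rz":0,"fingers":0},
    {"dx":0,"dy":0,"dz":0.03,"rx":0,"ry":0,"rz":0,"fingers":0},
    {"dx":0,"dy":0,"dz":0.025,"rx":0,"ry":0,"rz":0,"fingers":0},
    {"dx":0,"dy":0,"dz":0.02,"rx":0,"ry":0,"rz":0,"fingers":0},
    {"dx":0,"dy":0,"dz":0.01,"rx":0,"ry":0,"rz":0,"fingers":0},
    {"dx":0,"dy":0,"dz":0,"rx":0,"ry":0,"rz":0,"fingers":0},
    {"dx":0,"dy":0,"dz":0,"rx":0,"ry":0,"rz":0,"fingers":0.3},
    {"dx":0,"dy":0,"dz":0,"rx":0,"ry":0,"rz":0,"fingers":0.4},
    {"dx":0,"dy":0,"dz":0,"rx":0,"ry":0,"rz":0,"fingers":0.5},
    {"dx":0,"dy":0,"dz":0,"rx":0,"ry":0,"rz":0,"fingers":0.5},
  ],
  force=5,
)

```text
time_s: 6.68
eef_pos: [484.7, 5.1, 9.8]
orientation: [0.0, 0.987, 0.161, 0.0]
ft_force: [-0.0, -0.8, -1.1]
opening: 56.1
grasp_force: 0.0
```

```bash
python3 - <<'E'
from h import *
to((486.5,7,9)); i=grab_frame("scene"); cv2.imwrite("pics/s2.png",cv2.resize(i[180:330,250:450,::-1],(800,600)))
E
```

```text
6.675 [-1.470e-01  5.670e-01  1.882e+00 -1.000e-03  6.920e-01  1.100e+00] [484.7   5.1   9.8] 
 [[ 0.948  0.319  0.   ]
 [ 0.319 -0.948 -0.001]
 [ 0.     0.001 -1.   ]] 56.14407147339106 0.0
shift [ 2.3 -1.2  0.8]
```

View pics/s2.png

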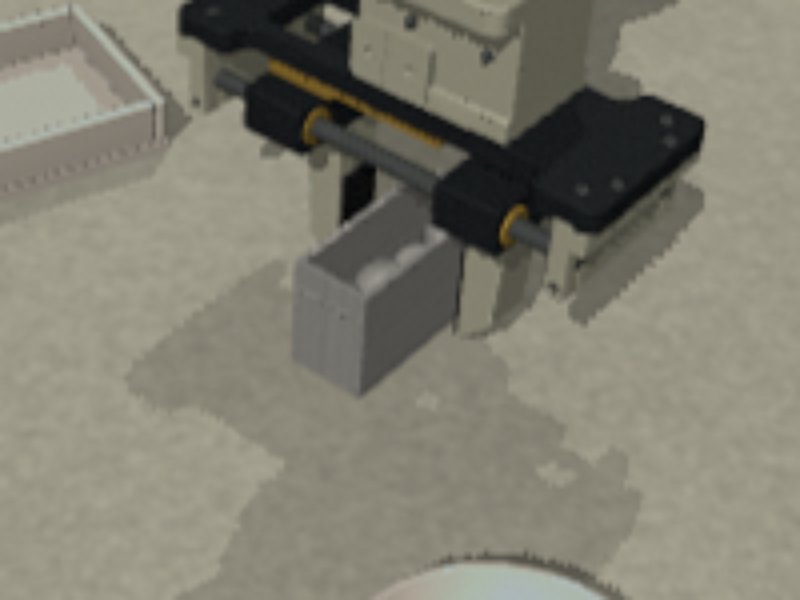

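The fingers straddle the cup about mid-length, aligned with its sides, cup upright. Close.

Request:
arm_command(
  deltas=[
    {"dx":0,"dy":0,"dz":0,"rx":0,"ry":0,"rz":0,"fingers":0.58},
    {"dx":0,"dy":0,"dz":0,"rx":0,"ry":0,"rz":0,"fingers":0.64},
    {"dx":0,"dy":0,"dz":0,"rx":0,"ry":0,"rz":0,"fingers":0.7},
    {"dx":0,"dy":0,"dz":0,"rx":0,"ry":0,"rz":0,"fingers":0.8},
    {"dx":0,"dy":0,"dz":0,"rx":0,"ry":0,"rz":0,"fingers":0.8},
  ],
  force=10,
)

```text
time_s: 7.35
eef_pos: [484.4, 5.4, 9.6]
orientation: [0.0, 0.987, 0.161, -0.0]
ft_force: [-1.6, 3.7, 1.5]
opening: 33.8
grasp_force: 10.0
```

Request:
arm_command(
  deltas=[
    {"dx":0,"dy":0,"dz":0,"rx":0,"ry":0,"rz":0,"fingers":1},
    {"dx":0,"dy":0,"dz":0,"rx":0,"ry":0,"rz":0,"fingers":1},
    {"dx":0,"dy":0,"dz":0,"rx":0,"ry":0,"rz":0,"fingers":1},
    {"dx":0,"dy":0,"dz":-0.003,"rx":0,"ry":0,"rz":0,"fingers":1},
    {"dx":0,"dy":0,"dz":-0.01,"rx":0,"ry":0,"rz":0,"fingers":1},
    {"dx":0,"dy":0,"dz":-0.02,"rx":0,"ry":0,"rz":0,"fingers":1},
    {"dx":0,"dy":0,"dz":-0.025,"rx":0,"ry":0,"rz":0,"fingers":1},
    {"dx":0,"dy":0,"dz":-0.025,"rx":0,"ry":0,"rz":0,"fingers":1},
    {"dx":0,"dy":0,"dz":-0.015,"rx":0,"ry":0,"rz":0,"fingers":1},
    {"dx":0,"dy":0,"dz":-0.005,"rx":0,"ry":0,"rz":0,"fingers":1},
    {"dx":0,"dy":0,"dz":0,"rx":0,"ry":0,"rz":0,"fingers":1},
  ],
  force=40,
)

```text
time_s: 8.72
eef_pos: [484.5, 5.1, 112.6]
orientation: [0.0, 0.987, 0.161, 0.0]
ft_force: [-0.0, -0.4, -4.2]
opening: 33.9
grasp_force: 40.0
```

```bash
python3 - <<'E'
from h import *
s,M=st(); print(s["ft_force"]); i=grab_frame("scene"); cv2.imwrite("pics/s3.png",cv2.resize(i[130:330,220:470,::-1],(750,600)))
E
```

```text
8.725 [-1.470e-01  3.990e-01  1.792e+00 -1.000e-03  9.500e-01  1.100e+00] [484.5   5.1 112.6] 
 [[ 0.948  0.319  0.   ]
 [ 0.319 -0.948 -0.001]
 [-0.     0.001 -1.   ]] 33.90143616178407 39.97527480125427
[-0.0288152  -0.36171563 -4.23647352]
```

View pics/s3.png

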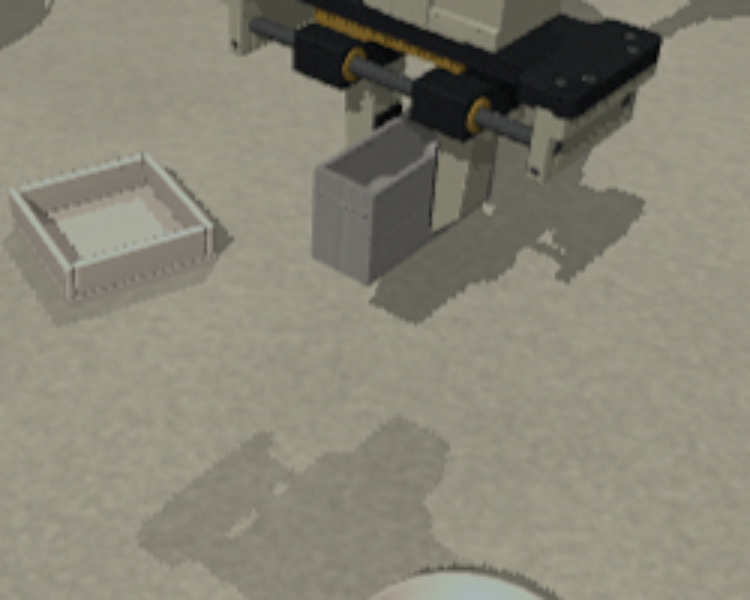

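Cup is held level, opening 33.9 mm. Turn it half round.

Request:
arm_command(
  deltas=[
    {"dx":0,"dy":0,"dz":0,"rx":0,"ry":0,"rz":-4,"fingers":1},
    {"dx":0,"dy":0,"dz":0,"rx":0,"ry":0,"rz":-7,"fingers":1},
    {"dx":0,"dy":0,"dz":0,"rx":0,"ry":0,"rz":-10,"fingers":1},
    {"dx":0,"dy":0,"dz":0,"rx":0,"ry":0,"rz":-10,"fingers":1},
    {"dx":0,"dy":0,"dz":0,"rx":0,"ry":0,"rz":-10,"fingers":1},
    {"dx":0,"dy":0,"dz":0,"rx":0,"ry":0,"rz":-10,"fingers":1},
    {"dx":0,"dy":0,"dz":0,"rx":0,"ry":0,"rz":-10,"fingers":1},
    {"dx":0,"dy":0,"dz":0,"rx":0,"ry":0,"rz":-10,"fingers":1},
    {"dx":0,"dy":0,"dz":0,"rx":0,"ry":0,"rz":-10,"fingers":1},
    {"dx":0,"dy":0,"dz":0,"rx":0,"ry":0,"rz":-10,"fingers":1},
    {"dx":0,"dy":0,"dz":0,"rx":0,"ry":0,"rz":-10,"fingers":1},
    {"dx":0,"dy":0,"dz":0,"rx":0,"ry":0,"rz":-10,"fingers":1},
    {"dx":0,"dy":0,"dz":0,"rx":0,"ry":0,"rz":-10,"fingers":1},
    {"dx":0,"dy":0,"dz":0,"rx":0,"ry":0,"rz":-10,"fingers":1},
    {"dx":0,"dy":0,"dz":0,"rx":0,"ry":0,"rz":-10,"fingers":1},
    {"dx":0,"dy":0,"dz":0,"rx":0,"ry":0,"rz":-10,"fingers":1},
    {"dx":0,"dy":0,"dz":0,"rx":0,"ry":0,"rz":-10,"fingers":1},
    {"dx":0,"dy":0,"dz":0,"rx":0,"ry":0,"rz":-9,"fingers":1},
    {"dx":0,"dy":0,"dz":0,"rx":0,"ry":0,"rz":-6,"fingers":1},
    {"dx":0,"dy":0,"dz":0,"rx":0,"ry":0,"rz":-4,"fingers":1},
  ],
)

```text
time_s: 11.28
eef_pos: [484.1, 5.2, 111.6]
orientation: [-0.001, -0.163, 0.987, 0.0]
ft_force: [1.3, -0.8, -3.8]
opening: 33.7
grasp_force: 40.0
```

```bash
python3 - <<'E'
from h import *
# lip inward of dish centre by 8 mm (bead lands ahead); lip = TCP + 45*out
u=np.array([.948,.319]); L=np.array([582,198])-8*u; T=L-45*u
to((*T,112)); print(T)
E
```

```text
11.275 [-1.470e-01  4.010e-01  1.793e+00 -1.000e-03  9.500e-01 -2.045e+00] [484.1   5.2 111.6] 
 [[-0.947 -0.321 -0.002]
 [-0.321  0.947 -0.   ]
 [ 0.002  0.    -1.   ]] 33.69042973625451 39.97493505477905
shift [-101.6  151.2   -0.5]
[531.756 181.093]
```

Request:
arm_command(
  deltas=[
    {"dx":-0.004,"dy":0.006,"dz":0,"rx":0,"ry":0,"rz":0,"fingers":1},
    {"dx":-0.009,"dy":0.0135,"dz":0,"rx":0,"ry":0,"rz":0,"fingers":1},
    {"dx":-0.014,"dy":0.021,"dz":0,"rx":0,"ry":0,"rz":0,"fingers":1},
    {"dx":-0.015,"dy":0.023,"dz":0,"rx":0,"ry":0,"rz":0,"fingers":1},
    {"dx":-0.015,"dy":0.023,"dz":0,"rx":0,"ry":0,"rz":0,"fingers":1},
    {"dx":-0.015,"dy":0.023,"dz":0,"rx":0,"ry":0,"rz":0,"fingers":1},
    {"dx":-0.014,"dy":0.021,"dz":0,"rx":0,"ry":0,"rz":0,"fingers":1},
    {"dx":-0.01,"dy":0.0135,"dz":0,"rx":0,"ry":0,"rz":0,"fingers":1},
    {"dx":-0.0056,"dy":0.0072,"dz":0,"rx":0,"ry":0,"rz":0,"fingers":1},
    {"dx":0.0007,"dy":0,"dz":-0.0024,"rx":0,"ry":3,"rz":0,"fingers":1},
    {"dx":0.001,"dy":0,"dz":-0.0032,"rx":0,"ry":4,"rz":0,"fingers":1},
    {"dx":0.001,"dy":0,"dz":-0.0032,"rx":0,"ry":4,"rz":0,"fingers":1},
    {"dx":0.0007,"dy":0,"dz":-0.0024,"rx":0,"ry":3,"rz":0,"fingers":1},
    {"dx":0.0005,"dy":0,"dz":-0.0016,"rx":0,"ry":2,"rz":0,"fingers":1},
    {"dx":0,"dy":0,"dz":0,"rx":0,"ry":0,"rz":0,"fingers":1},
    {"dx":0,"dy":0,"dz":0,"rx":0,"ry":0,"rz":0,"fingers":1},
  ],
)

```text
time_s: 13.28
eef_pos: [530.3, 180.0, 125.4]
orientation: [-0.137, -0.16, 0.977, -0.023]
ft_force: [-0.9, -0.0, -3.1]
opening: 33.5
grasp_force: 40.0
```

```bash
cat >> h.py <<'E'
def lip():
    s,M=st(); P=s["eef_pos"]+M@[-45,0,-15]; u=np.array([.948,.319])
    print("lip",P.round(1),"rel dish",((P[:2]-[582,198])@u).round(1),((P[:2]-[582,198])@[-u[1],u[0]]).round(1),"tilt",np.degrees(np.arcsin(M[2,0])).round(2),"F",s["ft_force"].round(2)); return s,M,P
E
python3 - <<'E'
from h import *
s,M,P=lip(); w=np.array([0,0,50])-[0,0,P[2]]; print("down to 50 shift",(M.T@w).round(1))
save("scene","s4.png")
for n in("top","scene"):
  for i in "a": print(n,[(x["pixel"],x["conf"]) for x in tip_of(n,"bead_a_center")])
E
```

```text
13.275 [ 0.209  0.663  1.308 -0.032  1.448 -1.677] [530.3 180.  125.4] 
 [[-0.911 -0.318 -0.261]
 [-0.306  0.948 -0.088]
 [ 0.276 -0.    -0.961]] 33.50937386931722 39.975276589393616
lip [575.2 195.  127.5] rel dish -7.4 -0.6 tilt 16.0 F [-0.88 -0.01 -3.05]
down to 50 shift [-21.3   0.   74.5]
top [([343.5, 337.8], 0.57)]
scene [([397.7, 284.5], 0.65)]
```

View pics/s4.png

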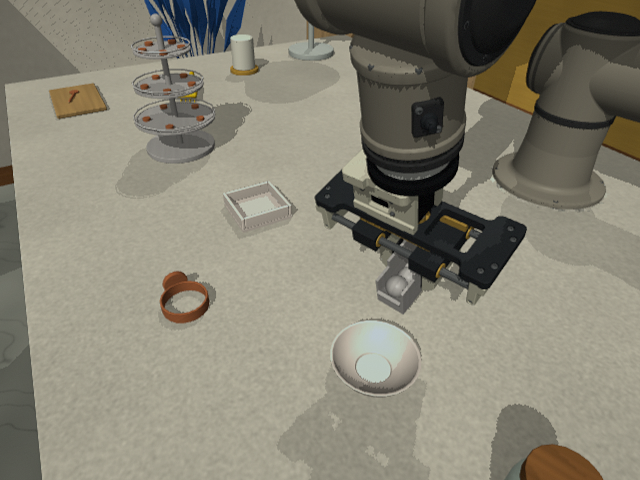

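Cup tilted 16° over the dish, bead a in view behind the lip at (398,285); dish rim centre (375,358). Lower it.

Request:
arm_command(
  deltas=[
    {"dx":-0.0017,"dy":0,"dz":0.006,"rx":0,"ry":0,"rz":0,"fingers":1},
    {"dx":-0.0043,"dy":0,"dz":0.0149,"rx":0,"ry":0,"rz":0,"fingers":1},
    {"dx":-0.0052,"dy":0,"dz":0.0182,"rx":0,"ry":0,"rz":0,"fingers":1},
    {"dx":-0.0052,"dy":0,"dz":0.0182,"rx":0,"ry":0,"rz":0,"fingers":1},
    {"dx":-0.0034,"dy":0,"dz":0.0118,"rx":0,"ry":0,"rz":0,"fingers":1},
    {"dx":-0.0015,"dy":0,"dz":0.0054,"rx":0,"ry":0,"rz":0,"fingers":1},
    {"dx":0,"dy":0,"dz":0,"rx":0,"ry":0,"rz":0,"fingers":1},
    {"dx":0,"dy":0,"dz":0,"rx":0,"ry":0,"rz":0,"fingers":1},
    {"dx":0,"dy":0,"dz":0,"rx":0,"ry":0,"rz":0,"fingers":1},
  ],
)

```text
time_s: 14.55
eef_pos: [530.6, 180.2, 48.7]
orientation: [-0.137, -0.16, 0.977, -0.023]
ft_force: [-0.5, -0.4, -4.5]
opening: 33.8
grasp_force: 40.0
```

Request:
arm_command(
  deltas=[
    {"dx":0.0003,"dy":0,"dz":-0.0008,"rx":0,"ry":1,"rz":0,"fingers":1},
    {"dx":0.0003,"dy":0,"dz":-0.0008,"rx":0,"ry":1,"rz":0,"fingers":1},
    {"dx":0.0003,"dy":0,"dz":-0.0008,"rx":0,"ry":1,"rz":0,"fingers":1},
    {"dx":0,"dy":0,"dz":0,"rx":0,"ry":0,"rz":0,"fingers":1},
    {"dx":0.0003,"dy":0,"dz":-0.0008,"rx":0,"ry":1,"rz":0,"fingers":1},
    {"dx":0,"dy":0,"dz":0,"rx":0,"ry":0,"rz":0,"fingers":1},
    {"dx":0.0003,"dy":0,"dz":-0.0008,"rx":0,"ry":1,"rz":0,"fingers":1},
    {"dx":0,"dy":0,"dz":0,"rx":0,"ry":0,"rz":0,"fingers":1},
    {"dx":0,"dy":0,"dz":0,"rx":0,"ry":0,"rz":0,"fingers":1},
  ],
)

```text
time_s: 15.68
eef_pos: [530.1, 180.0, 52.3]
orientation: [-0.18, -0.159, 0.97, -0.03]
ft_force: [0.1, -0.5, -3.6]
opening: 33.4
grasp_force: 40.0
```

```bash
cat >> h.py <<'E'
def beads():
    for n in("scene","top"):
        grab_frame(n)
        print(n,[(np.round(x["pixel"]),x["conf"]) for i in "abc" for x in tip_of(n,"bead_%s_center"%i)])
E
python3 - <<'E'
from h import *
lip(); beads()
E
```

```text
15.675 [ 0.213  0.797  1.289 -0.04   1.421 -1.668] [530.1 180.   52.3] 
 [[-0.885 -0.319 -0.34 ]
 [-0.297  0.948 -0.115]
 [ 0.359 -0.    -0.933]] 33.3510846948095 39.97532308101654
lip [575.  195.1  50.2] rel dish -7.5 -0.5 tilt 21.02 F [ 0.14 -0.46 -3.61]
scene [(array([389., 330.]), 0.62), (array([402., 318.]), 0.61), (array([396., 326.]), 0.55)]
top [(array([183., 265.]), 0.52), (array([188., 281.]), 0.55), (array([194., 299.]), 0.76)]
```

All three still in single file. Tilt on, a degree at a time.

Request:
arm_command(
  deltas=[
    {"dx":0.0003,"dy":0,"dz":-0.0008,"rx":0,"ry":1,"rz":0,"fingers":1},
    {"dx":0,"dy":0,"dz":0,"rx":0,"ry":0,"rz":0,"fingers":1},
    {"dx":0.0003,"dy":0,"dz":-0.0008,"rx":0,"ry":1,"rz":0,"fingers":1},
    {"dx":0,"dy":0,"dz":0,"rx":0,"ry":0,"rz":0,"fingers":1},
    {"dx":0.0003,"dy":0,"dz":-0.0008,"rx":0,"ry":1,"rz":0,"fingers":1},
    {"dx":0,"dy":0,"dz":0,"rx":0,"ry":0,"rz":0,"fingers":1},
    {"dx":0,"dy":0,"dz":0,"rx":0,"ry":0,"rz":0,"fingers":1},
    {"dx":0,"dy":0,"dz":0,"rx":0,"ry":0,"rz":0,"fingers":1},
  ],
)

```text
time_s: 17.08
eef_pos: [530.1, 180.0, 55.0]
orientation: [-0.205, -0.158, 0.965, -0.034]
ft_force: [-0.0, -0.8, -3.2]
opening: 33.9
grasp_force: 40.0
```

```bash
python3 - <<'E'
from h import *
lip(); beads()
E
```

```text
17.075 [ 0.216  0.827  1.236 -0.044  1.496 -1.666] [530.1 180.   55. ] 
 [[-0.866 -0.319 -0.386]
 [-0.291  0.948 -0.13 ]
 [ 0.407 -0.    -0.913]] 33.89460634787478 39.975358843803406
lip [574.9 195.1  50.4] rel dish -7.7 -0.5 tilt 24.02 F [-0.04 -0.79 -3.22]
scene [(array([373., 355.]), 0.84), (array([389., 333.]), 0.59), (array([398., 316.]), 0.38)]
top [(array([181., 267.]), 0.55), (array([192., 283.]), 0.55)]
```

Bead a has dropped (scene (373,355) in the dish). Go on to 30°.

Request:
arm_command(
  deltas=[
    {"dx":0.0003,"dy":0,"dz":-0.0008,"rx":0,"ry":1,"rz":0,"fingers":1},
    {"dx":0.0003,"dy":0,"dz":-0.0008,"rx":0,"ry":1,"rz":0,"fingers":1},
    {"dx":0.0003,"dy":0,"dz":-0.0008,"rx":0,"ry":1,"rz":0,"fingers":1},
    {"dx":0.0003,"dy":0,"dz":-0.0008,"rx":0,"ry":1,"rz":0,"fingers":1},
    {"dx":0,"dy":0,"dz":0,"rx":0,"ry":0,"rz":0,"fingers":1},
    {"dx":0.0003,"dy":0,"dz":-0.0008,"rx":0,"ry":1,"rz":0,"fingers":1},
    {"dx":0,"dy":0,"dz":0,"rx":0,"ry":0,"rz":0,"fingers":1},
    {"dx":0.0003,"dy":0,"dz":-0.0008,"rx":0,"ry":1,"rz":0,"fingers":1},
    {"dx":0,"dy":0,"dz":0,"rx":0,"ry":0,"rz":0,"fingers":1},
    {"dx":0,"dy":0,"dz":0,"rx":0,"ry":0,"rz":0,"fingers":1},
    {"dx":0,"dy":0,"dz":0,"rx":0,"ry":0,"rz":0,"fingers":1},
  ],
)

```text
time_s: 18.85
eef_pos: [530.6, 180.2, 60.1]
orientation: [-0.255, -0.156, 0.953, -0.042]
ft_force: [-0.3, 0.0, -2.3]
opening: 34.2
grasp_force: 40.0
```

```bash
python3 - <<'E'
from h import *
lip(); beads(); i=grab_frame("scene"); cv2.imwrite("pics/s5.png",cv2.resize(i[230:420,290:490,::-1],(600,570)))
E
```

```text
18.85 [ 0.221  0.89   1.128 -0.052  1.645 -1.664] [530.6 180.2  60.1] 
 [[-0.821 -0.319 -0.474]
 [-0.276  0.948 -0.16 ]
 [ 0.5   -0.    -0.866]] 34.23910726179303 39.975380301475525
lip [574.7 195.   50.6] rel dish -7.9 -0.5 tilt 30.01 F [-0.34  0.04 -2.28]
scene [(array([369., 366.]), 0.85), (array([387., 332.]), 0.48)]
top [(array([182., 265.]), 0.46), (array([192., 281.]), 0.7)]
```

View pics/s5.png

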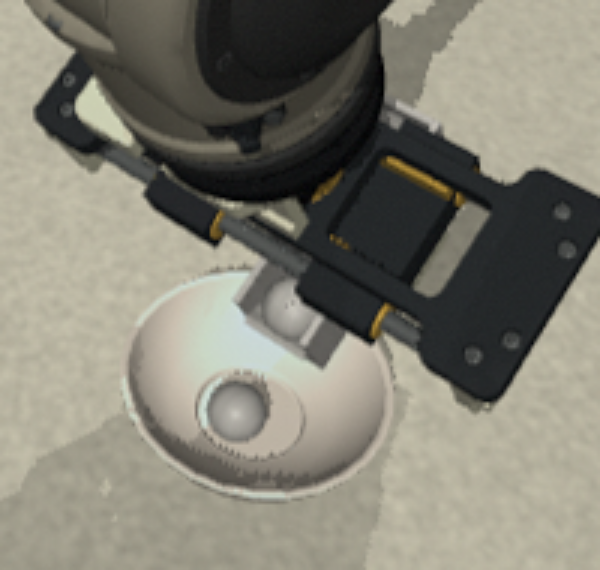

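One bead on the dish floor (crop (238,408)), the next at the lip (290,300). Continue.

Request:
arm_command(
  deltas=[
    {"dx":0.0003,"dy":0,"dz":-0.0008,"rx":0,"ry":1,"rz":0,"fingers":1},
    {"dx":0,"dy":0,"dz":0,"rx":0,"ry":0,"rz":0,"fingers":1},
    {"dx":0,"dy":0,"dz":0,"rx":0,"ry":0,"rz":0,"fingers":1},
    {"dx":0.0003,"dy":0,"dz":-0.0008,"rx":0,"ry":1,"rz":0,"fingers":1},
    {"dx":0,"dy":0,"dz":0,"rx":0,"ry":0,"rz":0,"fingers":1},
    {"dx":0,"dy":0,"dz":0,"rx":0,"ry":0,"rz":0,"fingers":1},
    {"dx":0.0003,"dy":0,"dz":-0.0008,"rx":0,"ry":1,"rz":0,"fingers":1},
    {"dx":0,"dy":0,"dz":0,"rx":0,"ry":0,"rz":0,"fingers":1},
    {"dx":0,"dy":0,"dz":0,"rx":0,"ry":0,"rz":0,"fingers":1},
    {"dx":0,"dy":0,"dz":0,"rx":0,"ry":0,"rz":0,"fingers":1},
  ],
)

```text
time_s: 20.55
eef_pos: [531.1, 180.4, 62.5]
orientation: [-0.28, -0.155, 0.946, -0.046]
ft_force: [-0.6, 0.1, -2.7]
opening: 33.8
grasp_force: 40.0
```

```bash
python3 - <<'E'
from h import *
lip(); beads()
E
```

```text
20.55 [ 0.223  0.923  1.073 -0.056  1.719 -1.664] [531.1 180.4  62.5] 
 [[-0.795 -0.319 -0.516]
 [-0.267  0.948 -0.174]
 [ 0.545 -0.    -0.839]] 33.81353103221615 39.97520864009857
lip [574.6 195.   50.6] rel dish -8.0 -0.5 tilt 33.01 F [-0.62  0.14 -2.73]
scene [(array([369., 365.]), 0.73), (array([373., 372.]), 0.61), (array([384., 336.]), 0.48)]
top [(array([185., 256.]), 0.57), (array([191., 278.]), 0.75)]
```

Request:
arm_command(
  deltas=[
    {"dx":0.0003,"dy":0,"dz":-0.0008,"rx":0,"ry":1,"rz":0,"fingers":1},
    {"dx":0,"dy":0,"dz":0,"rx":0,"ry":0,"rz":0,"fingers":1},
    {"dx":0,"dy":0,"dz":0,"rx":0,"ry":0,"rz":0,"fingers":1},
    {"dx":0,"dy":0,"dz":0,"rx":0,"ry":0,"rz":0,"fingers":1},
    {"dx":0,"dy":0,"dz":0,"rx":0,"ry":0,"rz":0,"fingers":1},
  ],
)

```text
time_s: 21.58
eef_pos: [531.3, 180.4, 63.4]
orientation: [-0.289, -0.154, 0.944, -0.047]
ft_force: [-0.6, -0.2, -2.7]
opening: 33.8
grasp_force: 40.0
```

```bash
python3 - <<'E'
from h import *
lip(); beads(); save("scene","s6raw.png")
E
```

```text
21.575 [ 0.223  0.934  1.055 -0.058  1.743 -1.664] [531.3 180.4  63.4] 
 [[-0.786 -0.319 -0.53 ]
 [-0.264  0.948 -0.179]
 [ 0.559 -0.    -0.829]] 33.75661503657942 39.975457191467285
lip [574.6 195.   50.7] rel dish -8.0 -0.5 tilt 34.02 F [-0.56 -0.17 -2.72]
scene [(array([368., 366.]), 0.65), (array([384., 333.]), 0.52)]
top [(array([187., 252.]), 0.61), (array([179., 263.]), 0.61), (array([193., 281.]), 0.63)]
```

Still one in the dish, b at the lip (384,333). Go on by one degree.

Request:
arm_command(
  deltas=[
    {"dx":0.0003,"dy":0,"dz":-0.0008,"rx":0,"ry":1,"rz":0,"fingers":1},
    {"dx":0,"dy":0,"dz":0,"rx":0,"ry":0,"rz":0,"fingers":1},
    {"dx":0,"dy":0,"dz":0,"rx":0,"ry":0,"rz":0,"fingers":1},
    {"dx":0,"dy":0,"dz":0,"rx":0,"ry":0,"rz":0,"fingers":1},
    {"dx":0,"dy":0,"dz":0,"rx":0,"ry":0,"rz":0,"fingers":1},
  ],
)

```text
time_s: 22.65
eef_pos: [531.5, 180.5, 64.3]
orientation: [-0.297, -0.154, 0.941, -0.049]
ft_force: [0.1, 0.0, -2.7]
opening: 33.9
grasp_force: 40.0
```

```bash
python3 - <<'E'
from h import *
lip(); beads()
E
```

```text
22.65 [ 0.224  0.946  1.036 -0.059  1.768 -1.665] [531.5 180.5  64.3] 
 [[-0.776 -0.319 -0.544]
 [-0.261  0.948 -0.183]
 [ 0.574 -0.    -0.819]] 33.92764275310939 39.97568070888519
lip [574.6 195.   50.8] rel dish -8.0 -0.5 tilt 35.01 F [ 0.08  0.01 -2.69]
scene [(array([369., 365.]), 0.72), (array([374., 378.]), 0.74), (array([385., 330.]), 0.69)]
top [(array([180., 262.]), 0.6), (array([190., 273.]), 0.62)]
```

```bash
python3 - <<'E'
from h import *
i=grab_frame("scene"); cv2.imwrite("pics/s7.png",cv2.resize(i[290:410,310:440,::-1],(650,600)))
E
```

```text
(no output)
```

View pics/s7.png

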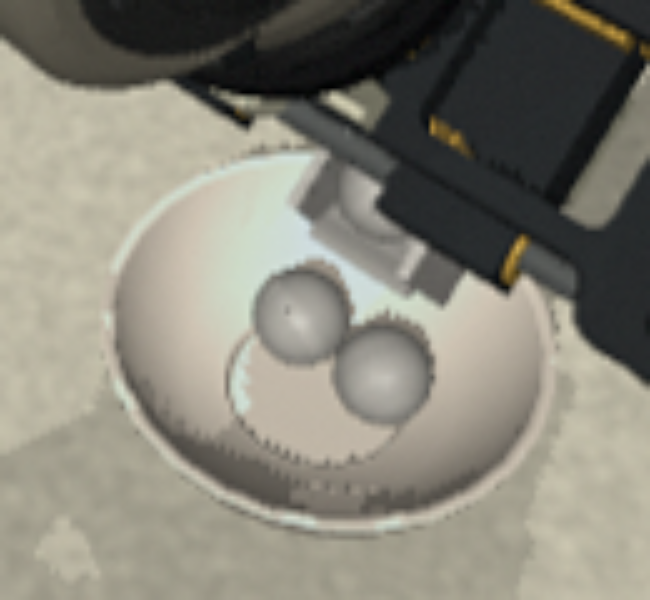

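Two beads in the dish (crop (302,315) and (383,372)), the third at the lip in the cup. Raise and level.

Request:
arm_command(
  deltas=[
    {"dx":0.0017,"dy":0,"dz":-0.0025,"rx":0,"ry":-2,"rz":0,"fingers":1},
    {"dx":0.0044,"dy":0,"dz":-0.0067,"rx":0,"ry":0,"rz":0,"fingers":1},
    {"dx":0.0065,"dy":0,"dz":-0.0101,"rx":0,"ry":0,"rz":0,"fingers":1},
    {"dx":0.0076,"dy":0,"dz":-0.0117,"rx":0,"ry":0,"rz":0,"fingers":1},
    {"dx":0.0065,"dy":0,"dz":-0.0101,"rx":0,"ry":0,"rz":0,"fingers":1},
    {"dx":0.0044,"dy":0,"dz":-0.0067,"rx":0,"ry":0,"rz":0,"fingers":1},
    {"dx":0.0022,"dy":0,"dz":-0.0034,"rx":0,"ry":-2,"rz":0,"fingers":1},
    {"dx":0,"dy":0,"dz":0,"rx":0,"ry":-4,"rz":0,"fingers":1},
    {"dx":0,"dy":0,"dz":0,"rx":0,"ry":-4,"rz":0,"fingers":1},
    {"dx":0,"dy":0,"dz":0,"rx":0,"ry":-4,"rz":0,"fingers":1},
    {"dx":0,"dy":0,"dz":0,"rx":0,"ry":-4,"rz":0,"fingers":1},
    {"dx":0,"dy":0,"dz":0,"rx":0,"ry":-4,"rz":0,"fingers":1},
    {"dx":0,"dy":0,"dz":0,"rx":0,"ry":-4,"rz":0,"fingers":1},
    {"dx":0,"dy":0,"dz":0,"rx":0,"ry":-4,"rz":0,"fingers":1},
    {"dx":0,"dy":0,"dz":0,"rx":0,"ry":-3,"rz":0,"fingers":1},
    {"dx":0,"dy":0,"dz":0,"rx":0,"ry":0,"rz":0,"fingers":1},
    {"dx":0,"dy":0,"dz":0,"rx":0,"ry":0,"rz":0,"fingers":1},
  ],
)

```text
time_s: 25.22
eef_pos: [531.6, 180.5, 125.5]
orientation: [-0.0, -0.161, 0.987, -0.0]
ft_force: [0.5, 0.7, -2.7]
opening: 33.8
grasp_force: 40.0
```

```bash
python3 - <<'E'
from h import *
lip(); to((484,5.2,112)); beads()
E
```

```text
25.225 [ 1.910e-01  5.050e-01  1.563e+00 -1.000e-03  1.073e+00 -1.704e+00] [531.6 180.5 125.5] 
 [[-0.948 -0.319 -0.   ]
 [-0.319  0.948 -0.001]
 [ 0.001 -0.    -1.   ]] 33.83494347899846 39.97560203075409
lip [574.2 194.9 140.5] rel dish -8.4 -0.5 tilt 0.04 F [ 0.52  0.7  -2.69]
25.225 [ 1.910e-01  5.050e-01  1.563e+00 -1.000e-03  1.073e+00 -1.704e+00] [531.6 180.5 125.5] 
 [[-0.948 -0.319 -0.   ]
 [-0.319  0.948 -0.001]
 [ 0.001 -0.    -1.   ]] 33.83494347899846 39.97560203075409
shift [ 100.9 -151.    13.6]
scene [(array([369., 351.]), 0.87), (array([385., 364.]), 0.29), (array([387., 365.]), 0.51), (array([408., 269.]), 0.49)]
top []
```

Two in the dish, the third at (408,269) in the cup. Carry it back.

Request:
arm_command(
  deltas=[
    {"dx":0.004,"dy":-0.006,"dz":0,"rx":0,"ry":0,"rz":0,"fingers":1},
    {"dx":0.009,"dy":-0.0135,"dz":0,"rx":0,"ry":0,"rz":0,"fingers":1},
    {"dx":0.014,"dy":-0.021,"dz":0,"rx":0,"ry":0,"rz":0,"fingers":1},
    {"dx":0.015,"dy":-0.023,"dz":0,"rx":0,"ry":0,"rz":0,"fingers":1},
    {"dx":0.015,"dy":-0.023,"dz":0,"rx":0,"ry":0,"rz":0,"fingers":1},
    {"dx":0.015,"dy":-0.023,"dz":0,"rx":0,"ry":0,"rz":0,"fingers":1},
    {"dx":0.014,"dy":-0.021,"dz":0,"rx":0,"ry":0,"rz":0,"fingers":1},
    {"dx":0.01,"dy":-0.0135,"dz":0,"rx":0,"ry":0,"rz":0,"fingers":1},
    {"dx":0.005,"dy":-0.007,"dz":0.005,"rx":0,"ry":0,"rz":0,"fingers":1},
    {"dx":0,"dy":0,"dz":0.015,"rx":0,"ry":0,"rz":0,"fingers":1},
    {"dx":0,"dy":0,"dz":0.022,"rx":0,"ry":0,"rz":0,"fingers":1},
    {"dx":0,"dy":0,"dz":0.025,"rx":0,"ry":0,"rz":0,"fingers":1},
    {"dx":0,"dy":0,"dz":0.02,"rx":0,"ry":0,"rz":0,"fingers":1},
    {"dx":0,"dy":0,"dz":0.012,"rx":0,"ry":0,"rz":0,"fingers":1},
    {"dx":0,"dy":0,"dz":0.006,"rx":0,"ry":0,"rz":0,"fingers":1},
    {"dx":0,"dy":0,"dz":0.003,"rx":0,"ry":0,"rz":0,"fingers":1},
    {"dx":0,"dy":0,"dz":0,"rx":0,"ry":0,"rz":0,"fingers":1},
    {"dx":0,"dy":0,"dz":0,"rx":0,"ry":0,"rz":0,"fingers":1},
  ],
)

```text
time_s: 27.88
eef_pos: [484.3, 5.1, 17.8]
orientation: [0.0, -0.161, 0.987, -0.0]
ft_force: [-0.3, -0.5, -2.3]
opening: 33.8
grasp_force: 40.0
```

Request:
arm_command(
  deltas=[
    {"dx":0,"dy":0,"dz":0.004,"rx":0,"ry":0,"rz":0,"fingers":1},
    {"dx":0,"dy":0,"dz":0.003,"rx":0,"ry":0,"rz":0,"fingers":1},
    {"dx":0,"dy":0,"dz":0.0006,"rx":0,"ry":0,"rz":0,"fingers":1},
    {"dx":0,"dy":0,"dz":0,"rx":0,"ry":0,"rz":0,"fingers":1},
    {"dx":0,"dy":0,"dz":0,"rx":0,"ry":0,"rz":0,"fingers":1},
  ],
)

```text
time_s: 28.5
eef_pos: [484.0, 5.2, 9.8]
orientation: [-0.0, -0.161, 0.987, -0.0]
ft_force: [0.6, -0.3, -1.4]
opening: 33.8
grasp_force: 40.0
```

Request:
arm_command(
  deltas=[
    {"dx":0,"dy":0,"dz":0.0003,"rx":0,"ry":0,"rz":0,"fingers":1},
    {"dx":0,"dy":0,"dz":0,"rx":0,"ry":0,"rz":0,"fingers":1},
    {"dx":0,"dy":0,"dz":0,"rx":0,"ry":0,"rz":0,"fingers":1},
    {"dx":0,"dy":0,"dz":0,"rx":0,"ry":0,"rz":0,"fingers":0.6},
    {"dx":0,"dy":0,"dz":0,"rx":0,"ry":0,"rz":0,"fingers":0.5},
    {"dx":0,"dy":0,"dz":0,"rx":0,"ry":0,"rz":0,"fingers":0.3},
    {"dx":0,"dy":0,"dz":0,"rx":0,"ry":0,"rz":0,"fingers":0.1},
    {"dx":0,"dy":0,"dz":0,"rx":0,"ry":0,"rz":0,"fingers":0.1},
    {"dx":0,"dy":0,"dz":-0.01,"rx":0,"ry":0,"rz":0,"fingers":0.1},
    {"dx":0,"dy":0,"dz":-0.02,"rx":0,"ry":0,"rz":0,"fingers":0.1},
    {"dx":0,"dy":0,"dz":-0.03,"rx":0,"ry":0,"rz":0,"fingers":0.1},
    {"dx":0,"dy":0,"dz":-0.04,"rx":0,"ry":0,"rz":0,"fingers":0.1},
    {"dx":0,"dy":0,"dz":-0.05,"rx":0,"ry":0,"rz":0,"fingers":0.1},
    {"dx":0,"dy":0,"dz":-0.05,"rx":0,"ry":0,"rz":0,"fingers":0.1},
    {"dx":0,"dy":0,"dz":-0.02,"rx":0,"ry":0,"rz":0,"fingers":0.1},
    {"dx":0,"dy":0,"dz":0,"rx":0,"ry":0,"rz":0,"fingers":0.1},
  ],
)

```text
time_s: 30.5
eef_pos: [484.6, 5.2, 231.4]
orientation: [0.002, -0.161, 0.987, -0.001]
ft_force: [0.0, 0.4, -1.0]
opening: 82.4
grasp_force: 0.0
```

```bash
python3 - <<'E'
from h import *
st(); beads(); i=grab_frame("scene"); cv2.imwrite("pics/s8.png",cv2.resize(i[200:410,290:450,::-1],(456,598)))
E
```

```text
30.5 [-1.470e-01  2.620e-01  1.626e+00 -1.000e-03  1.250e+00 -2.042e+00] [484.6   5.2 231.4] 
 [[-0.948 -0.319  0.004]
 [-0.319  0.948 -0.001]
 [-0.003 -0.002 -1.   ]] 82.40256135247074 0.0
scene [(array([386., 365.]), 0.6), (array([348., 247.]), 0.62)]
top [(array([198., 260.]), 0.66), (array([181., 266.]), 0.34), (array([179., 268.]), 0.62)]
```

View pics/s8.png

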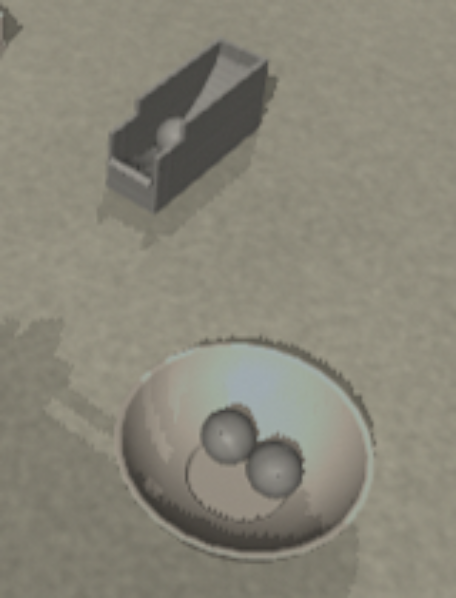

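The cup stands upright with one bead in it (crop (172,132)), and two beads lie in the dish ((230,435) and (275,468)). The gripper is clear.

```bash
python3 -c "
from bench import *
print(job_done())"
```

```text
the job is handed in; nothing more can be done
None
```

Job handed in: two beads are in the round dish, which I left where it was, and the cup stands upright on the console with the third bead still in it, turned half round so its lip now faces away from the robot; it took about 31 s.

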